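# Tension a drum sieve round its rim by counted quarter turns

## Robot

A 6-joint arm with a two-finger parallel gripper is mounted at the origin on the work surface; the furniture and walls round the work are solid. World frame = base frame: x ahead of the robot, y to its left, z up, the work surface at z = 0. Lengths are in mm, angles in rad, forces in N, time in s.
With the tool pointing down it reaches from about 350 to 975 mm from the base axis. Payload 7.1 kg.
Tool frame: the origin (TCP) lies at the very end of the fingers, on their centre line; the grasp point (between the pads) lies 19 mm behind it (ctrl.grasp_offset is the distance from the TCP to the grasp point, in mm); z points along the fingers, y is the line along which they close (so a half turn about z gives the same grasp; the last joint's range is limited). The gripper opens to 88 mm and grips with 3 to 60 N. Pads are 20 mm wide; open, the fingers measure 115 mm over their backs; the gripper's body (75 mm by 178 mm) begins 61 mm behind the grasp point.
Start: joints at [-1.174, 0.423, 1.63, -0, 1.089, -0.019], TCP at [252.466, -571.722, 222.675] pointing down, gripper open.
Joint ranges: [-3, 3], [-0.9, 2.11], [0.09, 2.58], [-1.31, 4.45], [0.11, 2.69], [-2.54, 2.54]. Speed limits (rad/s): [2.39, 2.39, 3.01, 3.14, 3.14, 3.14].

## Interface

Orientations are given as a rotation vector (axis times angle).
In Python, from workcell import ctrl, viewer, ticket, models gives the robot as it stands.
- The arm moves only by the tool play_rows, never from a script. Its arguments are lists of equal length, an entry for each row: "dp": the shift along the world's x, y, z in mm, a list of three; "yaw": the turn about the world's z in degrees. In form: {"dp": [[tx, ty, tz], ...], "yaw": [yaw, ...]}. A call has 1 to 8 rows; each row shifts and turns the commanded pose from where the row before left it; what a row does not reach is not made up. A row lasts 1/12 s, in which the tool goes at most 41.7 mm and 7.16 degrees, less where a joint would pass 70% of its speed; a pose out of reach is approached as far as the arm can. A call is refused whole if a number of a shift passes 41.7 or a number of a turn 7.16, either way. A call with a gripper value outside its range is refused whole. "gripper" is the closure, from 0 (fully open) to 1 (shut), set as the call begins (left out, the last holds). The fingers move at their own pace and stop on an object; the grip force is fixed at half the most. Time passes only in rows, so rows that do not move let the fingers close. It gives the time, the measured TCP pose, the force, the opening and the grip force at its end, in the units of the state.
- ctrl.get_obs(): the state, without advancing time (a new reading comes with each control period).
- viewer.get_image(name): name is "side" or "top"; returns a dict with "pixels" (400x640x3 uint8, red, green, blue), "range_z" (400x640 float32, mm along the optical axis (not along the pixel's ray), 0 where there is no reading), "fx", "fy", "cx", "cy" (pixels), "dist_coeffs" ([k1, k2, p1, p2, k3] as OpenCV has them; the pictures are not rectified), "T" (4x4, takes a point from camera to world coordinates). Camera axes: x right, y up, looking along -z (the intrinsics and any distortion apply to the point x, -y, -z); pixel columns grow to the right and rows downward; lengths in mm; the calibration is good to about 2 mm. A picture is of the moment at which its call begins.
- ticket.close_job(): hands the job in; it is judged then, once.
Trained networks look in a picture, given as the dict that the camera call returned (one of the last four; its "shot" number tells which), for a name from the list of things; names that differ only in an ending like _2 or _b are one class to them, and where a whole thing is asked for, a point or a joint stands for the part that bears it (a point fixed in the world has none). Each returns a list of dicts, best first, with "conf" (0 to 1); they miss things now and then, are a little off and sometimes report something else, mostly with a low value. They report only what shows in the picture. A call takes as long as a camera call.
- models.look_for(picture, name): "bbox" ([centre column, centre row, width, height] in pixels, round what is visible of it).
- models.landmark_of(picture, name): "location" ([column, row] in pixels: a listed point, or the origin of a listed thing).
The state is a dict: "t": time; "qpos": joint angles; "qvel": joint speeds; "joint_torque": joint torques, N m; "ee_pos": TCP position; "orientation": TCP orientation; "ft_force": force on the tool from outside, world axes, zero at the start; "moment": the same for the moment, N m; "width": finger opening in mm; "grasp_force": force on a finger pad.
Only numpy, scipy, OpenCV 4.12 (cv2) and the standard library are available. Lean on these libraries where they do the work, as an engineer would, in place of code of your own. Each camera call takes 0.05 s, during which the arm holds its last target. There are 200 camera calls.

## Task

Tension the drum sieve by turning its three rim nuts clockwise, in order round the hoop: the red one first by two quarter turns, then going clockwise the blue one and the green one by one quarter turn each. The thin rods wind up and spring back, so turn each nut far enough that, once let go, its yellow pointer rests on the right tick before you go to the next, but never carry a pointer an eighth of a turn beyond its tick. Be gentle: squeeze and strain a nut with no more than 150 N in all, do not press on the white plates under the nuts, and leave the things around the sieve where they are.

Things in the scene. Friction and masses are not known exactly. Their poses are not given: they have to be found in the camera images.
- sieve: Round wooden flour sieve fixed to the table, 172 mm across, 70 mm high, perforated sheet inside at 45 mm. Three thin upright tie rods, 120 degrees apart on a circle of radius 90 mm, each end in a nut above the hoop. Clockwise from above: red, blue, green. Origin: middle of its underside.
- dial_red: White plate 54 mm across, 4 mm thick, fixed on the hoop under the red nut, with 4 black ticks a quarter turn apart. Origin: on the rod's axis, plate's underside, 70 mm above the table; z up. x points out from the sieve's middle, to the tick where the nut's pointer starts (within 4 degrees); -y is the tick a quarter turn clockwise of it, seen from above, -x the tick half a turn on.
- nut_red: Red nut: red flange 38 mm across, 4.5 to 8.5 mm above the dial's origin, and on it a steel head 18 mm square, up to 38.5 mm, faces along its own x and y. Origin: that of the dial. x is its yellow pointer. Clockwise from above tightens. Both fingers' contact forces on it, added, must stay under 150 N: a squeeze of 30 to 50 N a finger is enough.
- tip_red (a point): Outer end of the yellow pointer on the red nut's flange, 20 mm from the axis, 9 mm above the dial's origin; it shows, once the nut is let go, how far the thread has really turned.
- head_red (a point): Middle of the top of the red nut's head, 38.5 mm above the dial's origin. Under a turning hand the rod first twists (moment rises in proportion), then the thread slips on at a steady 0.30 to 0.33 N m; let go, the nut springs back by the wind-up, from 10 to 35 degrees, other on each rod.
- dial_blue: White plate 54 mm across, 4 mm thick, fixed on the hoop under the blue nut, with 4 black ticks a quarter turn apart. Origin: on the rod's axis, plate's underside, 70 mm above the table; z up. x points out from the sieve's middle, to the tick where the nut's pointer starts (within 4 degrees); -y is the tick a quarter turn clockwise of it, seen from above, -x the tick half a turn on.
- nut_blue: Blue nut: blue flange 38 mm across, 4.5 to 8.5 mm above the dial's origin, and on it a steel head 18 mm square, up to 38.5 mm, faces along its own x and y. Origin: that of the dial. x is its yellow pointer. Clockwise from above tightens. Both fingers' contact forces on it, added, must stay under 150 N: a squeeze of 30 to 50 N a finger is enough.
- tip_blue (a point): Outer end of the yellow pointer on the blue nut's flange, 20 mm from the axis, 9 mm above the dial's origin; it shows, once the nut is let go, how far the thread has really turned.
- head_blue (a point): Middle of the top of the blue nut's head, 38.5 mm above the dial's origin. Under a turning hand the rod first twists (moment rises in proportion), then the thread slips on at a steady 0.30 to 0.33 N m; let go, the nut springs back by the wind-up, from 10 to 35 degrees, other on each rod.
- dial_green: White plate 54 mm across, 4 mm thick, fixed on the hoop under the green nut, with 4 black ticks a quarter turn apart. Origin: on the rod's axis, plate's underside, 70 mm above the table; z up. x points out from the sieve's middle, to the tick where the nut's pointer starts (within 4 degrees); -y is the tick a quarter turn clockwise of it, seen from above, -x the tick half a turn on.
- nut_green: Green nut: green flange 38 mm across, 4.5 to 8.5 mm above the dial's origin, and on it a steel head 18 mm square, up to 38.5 mm, faces along its own x and y. Origin: that of the dial. x is its yellow pointer. Clockwise from above tightens. Both fingers' contact forces on it, added, must stay under 150 N: a squeeze of 30 to 50 N a finger is enough.
- tip_green (a point): Outer end of the yellow pointer on the green nut's flange, 20 mm from the axis, 9 mm above the dial's origin; it shows, once the nut is let go, how far the thread has really turned.
- head_green (a point): Middle of the top of the green nut's head, 38.5 mm above the dial's origin. Under a turning hand the rod first twists (moment rises in proportion), then the thread slips on at a steady 0.30 to 0.33 N m; let go, the nut springs back by the wind-up, from 10 to 35 degrees, other on each rod.
- sugar_tin: Purple storage canister with a wooden lid, 87x87x110 mm, standing right of the sieve. Origin: middle of its underside. Bystander.
- jam_jar: Jar of red jam with a yellow lid, 66 mm across, 100 mm high. Origin: middle of its underside. Bystander.
- tape_roll: Roll of beige tape lying flat, 100 mm across, 25 mm high, left of the sieve. Origin: middle of its underside. Bystander.
- spoon: Steel spoon, 199 mm long, lying between the robot and the sieve. Origin: middle of its underside. Bystander.

How it is judged:
By the outcome, as a careful person would: the job done as asked, in the order asked, and still so for the second after the job is handed in, with the robot touching nothing.
It also fails if it takes over 72 s, if anything falls off the work surface, if the arm or the gripper's body presses on something with over 40 N, if the wrist force passes 120 N, or if a joint passes its speed limit or range.

## Working session

There is one attempt and no reset: what is moved stays moved. The work goes in short steps, Python scripts to look and compute and a tool call to move; the robot and the scene stay as the last step left them, time stands still between calls to the robot, and variables do not carry over. Pictures are saved under pics/ and viewed, at most 10 in all, crops included, and the job is handed in when it is done.

Besides the shell and the picture viewer there is one more tool, called as name(argument=value, ...) on one line, values as JSON. play_rows: Moves the arm, as the interface text tells. Its arguments: {"type":"object","properties":{"dp":{"type":"array"},"yaw":{"type":"array"},"gripper":{"type":"number"}},"required":["dp","yaw"]}

```bash
mkdir -p pics
cat > h.py <<'E'
import numpy as np, cv2
from workcell import ctrl, viewer, ticket, models
def K(p): return np.array([[p["fx"],0,p["cx"]],[0,p["fy"],p["cy"]],[0,0,1.]]),np.array(p["dist_coeffs"],float)
def onplane(p,uv,z):
    k,d=K(p); n=cv2.undistortPoints(np.array([[uv]],float),k,d)[0,0]
    T=np.array(p["T"]); r=T[:3,:3]@np.array([n[0],-n[1],-1.]); o=T[:3,3]
    return o+r*(z-o[2])/r[2]
def proj(p,X):
    k,d=K(p);T=np.array(p["T"]); c=np.linalg.inv(T)@np.append(X,1)
    return cv2.projectPoints(np.array([[c[0],-c[1],-c[2]]]),np.zeros(3),np.zeros(3),k,d)[0][0,0]
def save(p,n): cv2.imwrite("pics/"+n,p["pixels"][:,:,::-1])
E
python3 - <<'E'
from h import *
for c in("top","side"):
    p=viewer.get_image(c); save(p,c+"0.png"); print(c,np.array(p["T"]).round(2).tolist(),p["fx"])
    for col in("red","blue","green"):
        for n,z in(("dial_",70),("tip_",79),("head_",108.5)):
            r=models.landmark_of(p,n+col)
            print(n+col,[(np.round(q["location"],1).tolist(),round(q["conf"],2),onplane(p,q["location"],z)[:2].round(1).tolist()) for q in r[:2]])
    for n in("sugar_tin","jam_jar","tape_roll","spoon","sieve"):
        r=models.landmark_of(p,n); print(n,[(round(q["conf"],2),onplane(p,q["location"],0)[:2].round(0).tolist()) for q in r[:2]])
o=ctrl.get_obs(); print(o,ctrl.grasp_offset)
E
```

```text
top [[-0.03, 1.0, -0.07, 449.3], [-1.0, -0.03, -0.01, 1.72], [-0.01, 0.07, 1.0, 1153.85], [0.0, 0.0, 0.0, 1.0]] 464.89272054890944
dial_red [([283.8, 137.0], 0.76, [685.2, 103.9])]
tip_red [([277.2, 130.8], 0.64, [698.5, 118.3]), ([270.0, 262.8], 0.2, [390.3, 140.7])]
head_red [([282.8, 137.9], 0.66, [674.8, 102.6])]
dial_blue [([338.9, 175.2], 0.75, [590.3, -24.0])]
tip_blue [([346.0, 175.8], 0.47, [587.3, -40.2]), ([288.6, 138.7], 0.4, [678.8, 91.8])]
head_blue [([346.3, 172.4], 0.72, [591.2, -40.0])]
dial_green [([282.5, 207.5], 0.6, [517.9, 110.0]), ([285.4, 137.5], 0.55, [683.9, 100.1])]
tip_green [([274.8, 214.1], 0.68, [502.5, 127.4])]
head_green [([276.1, 206.3], 0.64, [518.6, 120.6])]
sugar_tin [(0.95, [540.0, -278.0])]
jam_jar [(0.83, [386.0, -240.0])]
tape_roll [(0.85, [510.0, 296.0])]
spoon [(0.67, [388.0, 143.0])]
sieve [(0.78, [592.0, 59.0])]
side [[-0.99, -0.09, 0.08, 593.26], [0.12, -0.62, 0.78, 740.23], [-0.02, 0.78, 0.63, 690.82], [0.0, 0.0, 0.0, 1.0]] 398.9687007345169
dial_red [([247.5, 253.1], 0.54, [676.5, 103.1]), ([317.9, 233.9], 0.54, [514.9, 63.0])]
tip_red 
[... 685 characters left out ...]
])]
{'t': 1.5, 'qpos': array([-1.17401135e+00,  4.23107148e-01,  1.62988590e+00, -4.33194837e-06,
        1.08858290e+00, -1.89739122e-02]), 'qvel': array([ 0.00211009, -0.00071614,  0.00052673, -0.00103852, -0.00169387,
       -0.00040128]), 'joint_torque': array([ 1.33766836e-03, -5.44567037e+01, -2.74035180e+01,  6.45248545e-02,
        1.67972397e-02, -2.41723160e-05]), 'ee_pos': array([ 252.46385178, -571.73697563,  222.67614434]), 'orientation': array([ 3.07393916e+00,  6.48378616e-01, -9.93462265e-07]), 'ft_force': array([-0.56286419, -0.87270328,  0.54740593]), 'moment': array([-0.00732626, -0.03533705,  0.01809752]), 'grasp_force': 0.0, 'width': 87.76053636576904} 18.700000000000003
```

Run:
```python
import cv2,numpy as np
t=cv2.imread("pics/top0.png")[110:235,240:375]; s=cv2.imread("pics/side0.png")[185:285,215:350]
a=cv2.resize(t,None,fx=4.4,fy=4.4,interpolation=cv2.INTER_CUBIC)
cv2.imwrite("pics/t0c.png",a)
s=cv2.resize(s,None,fx=5,fy=5,interpolation=cv2.INTER_CUBIC);cv2.imwrite("pics/s0c.png",s)
```

```text
(no output)
```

View pics/t0c.png

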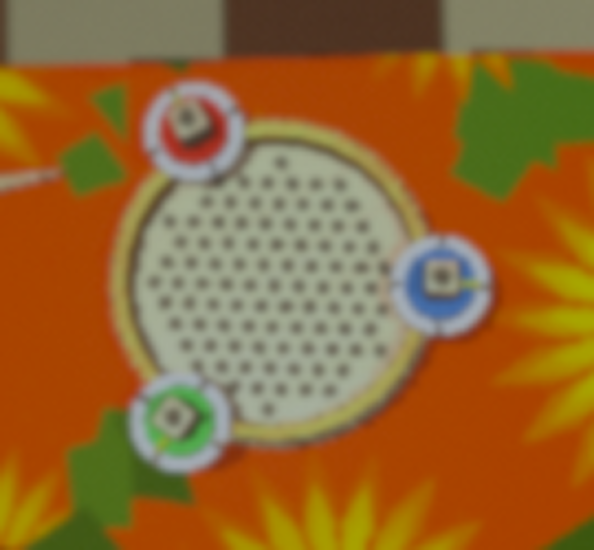

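View pics/s0c.png

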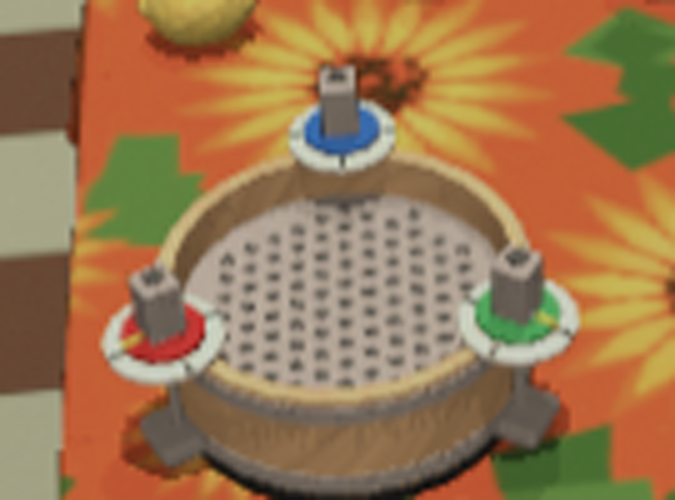

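View pics/top0.png

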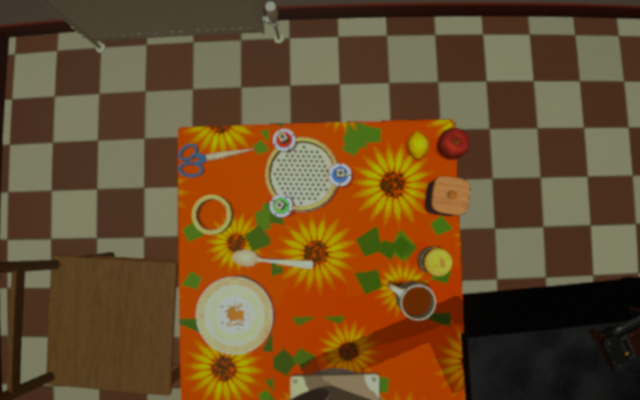

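```bash
cat >> h.py <<'E'
def cloud(p):
    k,d=K(p); z=p["range_z"].astype(float); v,u=np.nonzero(z>0)
    n=cv2.undistortPoints(np.stack([u,v],1).astype(float)[:,None],k,d)[:,0]; zz=z[v,u]
    T=np.array(p["T"]); c=np.stack([n[:,0]*zz,-n[:,1]*zz,-zz],1)
    return c@T[:3,:3].T+T[:3,3],p["pixels"][v,u],np.stack([u,v],1)
E
python3 - <<'E'
from h import *
for c in("top","side"):
    p=viewer.get_image(c); X,C,_=cloud(p)
    for n,g in(("red",(678,103)),("blue",(590,-28)),("green",(518,112))):
        m=np.hypot(X[:,0]-g[0],X[:,1]-g[1])<38
        h=m&(X[:,2]>95)
        w=C.min(1)
        pl=m&(X[:,2]>66)&(X[:,2]<90)
        for nm,s in(("head",h),("plate",pl)):
            Y=X[s]
            if len(Y)<4: print(c,n,nm,len(Y));continue
            (ctr,r)=cv2.minEnclosingCircle(Y[:,:2].astype(np.float32))
            print(c,n,nm,len(Y),Y.mean(0).round(1),np.median(Y[:,2]).round(1),"circ",np.round(ctr,1),round(r,1))
E
```

```text
top red head 70 [677.3 103.6 108.7] 109.3 circ [677.9 103.7] 11.4
top red plate 367 [675.6 102.3  75.9] 75.6 circ [670.9  99.1] 36.1
top blue head 67 [590.6 -24.7 108.9] 109.5 circ [591.4 -24.8] 10.9
top blue plate 363 [590.2 -24.3  76.2] 76.0 circ [590.8 -18.4] 33.7
top green head 64 [522.2 114.  109.2] 109.2 circ [522.4 113.9] 11.2
top green plate 374 [522.8 111.9  76. ] 75.6 circ [525.8 107.7] 34.0
side red head 96 [676.  107.5 106. ] 108.2 circ [676.2 103.4] 11.8
side red plate 322 [674.4 112.2  77.2] 76.3 circ [675.5 108.7] 31.8
side blue head 65 [590.  -19.8 105.1] 106.1 circ [592.2 -24. ] 12.5
side blue plate 251 [590.  -16.3  75.6] 74.7 circ [591.5 -16.7] 33.7
side green head 91 [521.2 119.  105.5] 107.2 circ [521.  116.5] 11.8
side green plate 301 [522.9 122.9  77.1] 76.2 circ [523.  116.8] 30.7
```

play_rows(dp=[[15, 24, 0], [15, 24, 0], [15, 24, 0], [15, 24, 0], [15, 24, 0], [15, 24, 0], [15, 24, 0], [15, 24, 0]], yaw=[6.5, 6.5, 6.5, 6.5, 6.5, 6.5, 6.5, 6.5], gripper=0)

```text
t: 2.27
ee_pos: [373.1, -378.6, 222.8]
orientation: [2.473, 1.937, 0.0]
ft_force: [0.6, 0.0, -0.3]
width: 87.9
grasp_force: 0.0
```

play_rows(dp=[[15, 24, 0], [15, 24, 0], [15, 24, 0], [15, 24, 0], [15, 24, 0], [15, 24, 0], [15, 24, 0], [15, 24, 0]], yaw=[6.5, 6.5, 6.5, 6.5, 6.5, 6.5, 6.5, 6.5])

```text
t: 2.93
ee_pos: [493.1, -186.4, 222.9]
orientation: [1.373, 2.825, 0.0]
ft_force: [0.4, 0.8, -0.2]
width: 87.9
grasp_force: 0.0
```

play_rows(dp=[[15, 24, 0], [15, 24, 0], [15, 24, 0], [15, 24, 0], [15, 24, 0], [15, 24, 0], [15, 24, 0], [15, 24, 0]], yaw=[6.5, 6.5, 6.5, 6.5, 6.5, 6.5, 6.5, 6.5])

```text
t: 3.6
ee_pos: [613.1, 5.6, 222.7]
orientation: [-0.004, 3.141, -0.0]
ft_force: [-0.1, -0.4, 0.4]
width: 87.9
grasp_force: 0.0
```

play_rows(dp=[[16, 24.5, 0], [16, 24.5, 0], [16, 24.5, 0], [16, 24.5, 0], [0, 0, -20], [0, 0, -20], [0, 0, 0], [0, 0, 0]], yaw=[6.5, 6.5, 6.5, 6.5, 0, 0, 0, 0])

```text
t: 4.27
ee_pos: [675.6, 102.2, 181.6]
orientation: [0.701, -3.059, -0.0]
ft_force: [1.3, -0.2, 0.3]
width: 87.8
grasp_force: 0.0
```

```bash
cat >> h.py <<'E'
from scipy.spatial.transform import Rotation as R
def st(o=None):
    o=o or ctrl.get_obs(); M=R.from_rotvec(o["orientation"]).as_matrix()
    print("t%.2f"%o["t"],"pos",o["ee_pos"].round(1),"yawy %.2f"%np.degrees(np.arctan2(M[1,1],M[0,1])),"F",o["ft_force"].round(1),"M",o["moment"].round(3),"w%.1f g%.1f q6 %.2f"%(o["width"],o["grasp_force"],o["qpos"][5]))
E
python3 - <<'E'
from h import *
st()
for c in("side","top"):
    p=viewer.get_image(c); save(p,c+"1.png")
a=cv2.imread("pics/side1.png")[160:290,190:350]; b=cv2.imread("pics/top1.png")[90:220,230:390]
cv2.imwrite("pics/c1.png",cv2.resize(np.hstack([a,b]),None,fx=2.5,fy=2.5,interpolation=cv2.INTER_CUBIC))
st()
E
```

```text
t4.27 pos [675.6 102.2 181.6] yawy 115.83 F [ 1.3 -0.2  0.3] M [ 0.141 -0.097  0.018] w87.8 g0.0 q6 -1.89
t4.37 pos [677.  102.1 183.7] yawy 115.80 F [ 0.9 -0.3 -0.5] M [ 0.07  -0.121  0.075] w87.7 g0.0 q6 -1.89
```

View pics/c1.png

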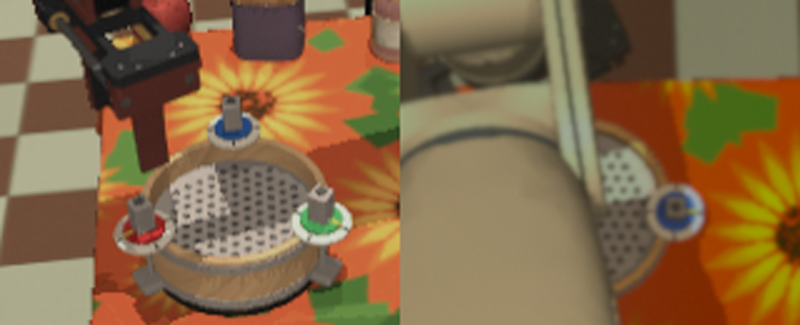

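play_rows(dp=[[0, 0, -20], [0, 0, -20], [0, 0, -20], [0, 0, -15], [0, 0, -10], [0, 0, 0], [0, 0, 0], [0, 0, 0]], yaw=[0, 0, 0, 0, 0, 0, 0, 0])

```text
t: 5.03
ee_pos: [677.4, 102.3, 99.0]
orientation: [-0.701, 3.06, -0.0]
ft_force: [0.1, 0.7, 0.0]
width: 87.5
grasp_force: 0.0
```

```bash
cat >> h.py <<'E'
def avg(n=6):
    L=[]
    for i in range(n):
        viewer.get_image("side"); L.append(ctrl.get_obs())
    o=L[-1].copy(); 
    for k in("ft_force","moment","ee_pos"): o[k]=np.mean([x[k] for x in L],0)
    print("Mz",np.round([x["moment"][2] for x in L],3)); st(o)
E
python3 - <<'E'
from h import *
avg(5)
p=viewer.get_image("side")
for q in ctrl.get_obs()["ee_pos"],: print(proj(p,q))
a=p["pixels"][160:290,190:350,::-1]
cv2.imwrite("pics/c2.png",cv2.resize(a,None,fx=4.5,fy=4.5,interpolation=cv2.INTER_CUBIC))
E
```

```text
Mz [-0.002  0.037 -0.038  0.07  -0.026]
t5.28 pos [677.2 102.4  98.9] yawy 115.83 F [0.2 0.  0. ] M [ 0.089 -0.124  0.008] w87.8 g0.0 q6 -1.89
[245.70345715 243.54947462]
```

View pics/c2.png

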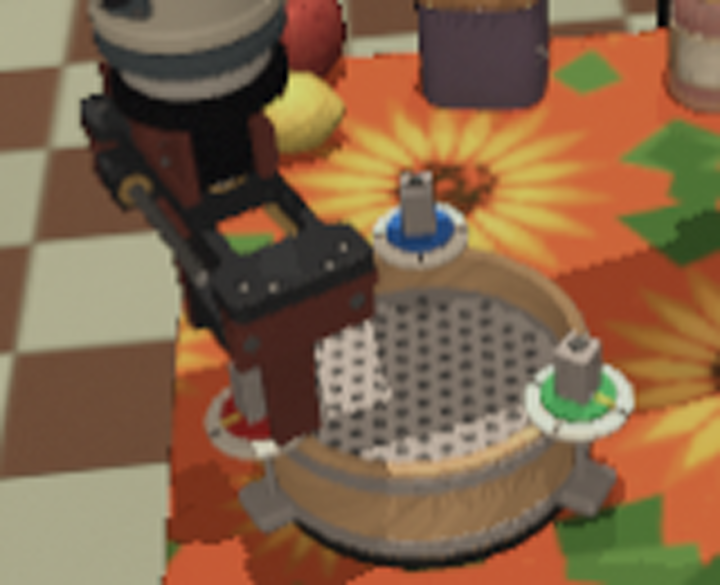

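play_rows(dp=[[0, 1, -7], [0, 0.3, -6], [0, 0, 0], [0, 0, 0]], yaw=[0.3, 0, 0, 0])

```text
t: 5.67
ee_pos: [675.8, 103.6, 83.7]
orientation: [0.71, -3.059, -0.0]
ft_force: [-0.1, 0.2, 0.4]
width: 87.9
grasp_force: 0.0
```

play_rows(dp=[[0, 0, 0], [0, 0, 0], [0, 0, 0], [0, 0, 0], [0, 0, 0], [0, 0, 0], [0, 0, 0], [0, 0, 0]], yaw=[0, 0, 0, 0, 0, 0, 0, 0], gripper=1)

```text
t: 6.33
ee_pos: [676.5, 103.6, 84.7]
orientation: [-0.71, 3.06, -0.0]
ft_force: [-0.4, 0.1, -0.3]
width: 38.3
grasp_force: 0.0
```

```bash
python3 -c "
from h import *
st();avg(6)"
```

```text
t6.33 pos [676.5 103.6  84.7] yawy 116.12 F [-0.4  0.1 -0.3] M [ 0.06  -0.156  0.043] w38.3 g0.0 q6 -1.89
Mz [-0.042 -0.014  0.045 -0.004  0.042 -0.053]
t6.63 pos [676.4 103.8  84.7] yawy 116.10 F [-0.9  2.7  0.5] M [ 0.62   0.089 -0.004] w17.6 g30.0 q6 -1.89
```

play_rows(dp=[[0, 0, 0], [0, 0, 0], [0, 0, 0], [0, 0, 0], [0, 0, 0], [0, 0, 0]], yaw=[-5, -5, -5, -5, 0, 0])

```text
t: 7.13
ee_pos: [676.2, 104.4, 84.8]
orientation: [0.173, -3.136, -0.001]
ft_force: [-0.9, 5.0, 1.7]
width: 18.0
grasp_force: 30.0
```

```bash
python3 -c "
from h import *
avg(6)"
```

```text
Mz [0.323 0.286 0.292 0.303 0.284 0.272]
t7.43 pos [676.2 104.4  84.7] yawy 96.33 F [-1.8  5.5  1.6] M [0.966 0.194 0.293] w17.8 g30.0 q6 -1.55
```

play_rows(dp=[[0, 0, 0], [0, 0, 0], [0, 0, 0], [0, 0, 0], [0, 0, 0], [0, 0, 0], [0, 0, 0], [0, 0, 0]], yaw=[-7, -7, -7, -7, -7, -7, -7, -7])

```text
t: 8.1
ee_pos: [676.2, 104.5, 84.7]
orientation: [-1.328, -2.846, -0.001]
ft_force: [-2.2, 6.0, 1.4]
width: 17.8
grasp_force: 30.0
```

play_rows(dp=[[0, 0, 0], [0, 0, 0], [0, 0, 0], [0, 0, 0], [0, 0, 0], [0, 0, 0], [0, 0, 0], [0, 0, 0]], yaw=[-7, -7, -7, -7, -7, -7, -7, -7])

```text
t: 8.77
ee_pos: [676.4, 104.7, 84.8]
orientation: [-2.508, -1.89, -0.001]
ft_force: [-0.4, 6.5, 0.7]
width: 18.0
grasp_force: 30.0
```

play_rows(dp=[[0, 0, 0], [0, 0, 0], [0, 0, 0], [0, 0, 0], [0, 0, 0], [0, 0, 0], [0, 0, 0], [0, 0, 0]], yaw=[-7, -7, -7, -7, -7, -7, -7, -7])

```text
t: 9.43
ee_pos: [676.6, 104.6, 84.8]
orientation: [-3.102, -0.491, -0.001]
ft_force: [0.3, 6.5, 1.2]
width: 17.9
grasp_force: 30.0
```

```bash
python3 -c "
from h import *
avg(6)"
```

```text
Mz [0.325 0.358 0.277 0.294 0.387 0.364]
t9.73 pos [676.6 104.6  84.8] yawy -71.68 F [-0.7  5.8  0.7] M [1.209 0.146 0.334] w18.2 g30.0 q6 1.39
```

play_rows(dp=[[0, 0, 0], [0, 0, 0], [0, 0, 0], [0, 0, 0]], yaw=[5, 5, 0, 0])

```text
t: 10.07
ee_pos: [676.5, 104.7, 84.7]
orientation: [-3.045, -0.768, -0.001]
ft_force: [-1.2, 6.8, 1.1]
width: 17.7
grasp_force: 30.0
```

```bash
python3 -c "
from h import *
avg(8)"
```

```text
Mz [0.21  0.154 0.17  0.157 0.165 0.173 0.185 0.218]
t10.47 pos [676.5 104.7  84.8] yawy -61.70 F [-0.8  6.   0.4] M [1.225 0.166 0.179] w17.9 g30.0 q6 1.21
```

play_rows(dp=[[0, 0, 0], [0, 0, 0], [0, 0, 0], [0, 0, 0], [0, 0, 0], [0, 0, 0]], yaw=[-7, -7, -7, -3.5, 0, 0])

```text
t: 10.97
ee_pos: [676.6, 104.6, 84.8]
orientation: [-3.139, -0.104, -0.001]
ft_force: [0.1, 5.4, 1.6]
width: 17.8
grasp_force: 30.0
```

play_rows(dp=[[0, 0, 0], [0, 0, 0], [0, 0, 0], [0, 0, 0], [0, 0, 0], [0, 0, 0]], yaw=[7, 7, 6, 2, 0, 0])

```text
t: 11.47
ee_pos: [676.5, 104.7, 84.8]
orientation: [-3.061, -0.701, -0.001]
ft_force: [-0.3, 6.3, -0.3]
width: 17.5
grasp_force: 30.0
```

```bash
python3 -c "
from h import *
avg(10)"
```

```text
Mz [ 0.018  0.005 -0.014  0.015  0.013  0.048 -0.094  0.037  0.051  0.024]
t11.97 pos [676.5 104.6  84.8] yawy -64.22 F [-0.8  6.2  0.8] M [1.216 0.18  0.01 ] w17.9 g30.0 q6 1.26
```

play_rows(dp=[[0, 0, 0], [0, 0, 0], [0, 0, 0], [0, 0, 0], [0, 0, 0], [0, 0, 15], [0, 0, 20], [0, 0, 20]], yaw=[0, 0, 0, 0, 0, 0, 0, 0], gripper=0)

```text
t: 12.63
ee_pos: [676.2, 103.4, 140.7]
orientation: [-3.063, -0.697, 0.002]
ft_force: [0.6, -1.5, 0.1]
width: 67.7
grasp_force: 0.0
```

```bash
python3 -c "
from h import *
st()"
```

```text
t12.63 pos [676.2 103.4 140.7] yawy -64.37 F [ 0.6 -1.5  0.1] M [ 0.002 -0.008  0.007] w67.7 g0.0 q6 1.26
```

play_rows(dp=[[-10.75, -16, 0], [-10.75, -16, 0], [-10.75, -16, 0], [-10.75, -16, 0], [-10.75, -16, 0], [-10.75, -16, 0], [-10.75, -16, 0], [-10.75, -16, 0]], yaw=[7, 7, 7, 7, 7, 7, 7, 7])

```text
t: 13.3
ee_pos: [590.3, -25.2, 141.0]
orientation: [2.371, 2.06, 0.001]
ft_force: [-0.4, -0.2, 0.7]
width: 87.9
grasp_force: 0.0
```

play_rows(dp=[[0, 0, 0], [0, 0, 0], [0, 0, 0]], yaw=[4.4, 0, 0])

```text
t: 13.55
ee_pos: [591.0, -24.6, 140.7]
orientation: [2.299, 2.139, 0.002]
ft_force: [0.1, 0.2, 0.0]
width: 87.9
grasp_force: 0.0
```

Run:
```python
from h import *
avg(3)
P=[]
for c in("side","top"):
    p=viewer.get_image(c); u,v=proj(p,np.array([634,40,80])).astype(int); u=min(max(u,80),559)
    P.append(p["pixels"][max(v-65,0):max(v-65,0)+130,u-80:u+80,::-1])
    print(u-80,max(v-65,0),[proj(p,q).round(1).tolist() for q in np.array([[676.5,104.6,79],[676.5-17.9,104.6-8.8,79],[590.5,-24,79]])])
    r=models.landmark_of(p,"tip_red"); print([(x["conf"],np.round(x["location"],1)) for x in r[:2]])
cv2.imwrite("pics/c3.png",cv2.resize(np.hstack(P),None,fx=2.5,fy=2.5,interpolation=cv2.INTER_CUBIC))
```

```text
Mz [ 0.062  0.001 -0.027]
t13.70 pos [591.  -24.2 140.3] yawy -4.05 F [0.1 0.4 0. ] M [-0.014 -0.081  0.012] w87.8 g0.0 q6 0.01
185 164 [[247.0, 250.7], [255.1, 247.1], [282.6, 210.4]]
[(0.58, array([256.7, 245.8]))]
231 91 [[283.2, 139.8], [287.1, 147.2], [339.0, 174.6]]
[(0.57, array([286.6, 145.3])), (0.21, array([284.6, 205.1]))]
```

View pics/c3.png

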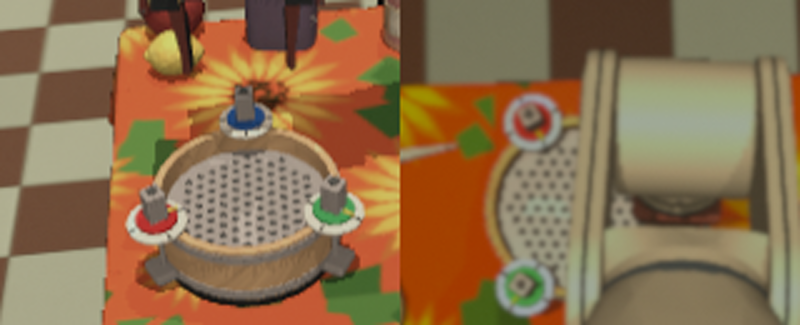

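play_rows(dp=[[0, 0, -18], [0, 0, -18], [0, 0, -13], [0, 0, -6], [0, 0, 0], [0, 0, 0]], yaw=[0.2, 0, 0, 0, 0, 0])

```text
t: 14.4
ee_pos: [590.5, -24.4, 84.5]
orientation: [-2.293, -2.147, 0.001]
ft_force: [0.1, -0.0, -0.0]
width: 88.2
grasp_force: 0.0
```

play_rows(dp=[[0, 0, 0], [0, 0, 0], [0, 0, 0], [0, 0, 0], [0, 0, 0], [0, 0, 0], [0, 0, 0], [0, 0, 0]], yaw=[0, 0, 0, 0, 0, 0, 0, 0], gripper=1)

```text
t: 15.07
ee_pos: [590.5, -24.4, 84.7]
orientation: [2.293, 2.147, 0.0]
ft_force: [-0.5, -0.3, -0.3]
width: 38.1
grasp_force: 0.0
```

play_rows(dp=[[0, 0, 0], [0, 0, 0], [0, 0, 0], [0, 0, 0], [0, 0, 0]], yaw=[0, 0, 0, 0, 0])

```text
t: 15.48
ee_pos: [589.9, -24.3, 84.7]
orientation: [-2.293, -2.147, 0.001]
ft_force: [-3.2, 1.6, 2.0]
width: 17.7
grasp_force: 30.0
```

```bash
python3 -c "
from h import *
avg(8)"
```

```text
Mz [-0.013  0.022  0.012  0.037  0.016 -0.011  0.018  0.044]
t15.88 pos [590.  -24.3  84.6] yawy -3.78 F [-4.1  2.1  3.7] M [0.272 0.58  0.016] w17.6 g30.0 q6 0.00
```

play_rows(dp=[[0, 0, 0], [0, 0, 0], [0, 0, 0], [0, 0, 0], [0, 0, 0], [0, 0, 0], [0, 0, 0], [0, 0, 0]], yaw=[-7, -7, -7, -7, -7, -7, -7, -7])

```text
t: 16.55
ee_pos: [590.5, -24.7, 84.6]
orientation: [3.035, 0.811, -0.0]
ft_force: [-2.0, -0.6, 2.7]
width: 17.8
grasp_force: 30.0
```

play_rows(dp=[[0, 0, 0], [0, 0, 0], [0, 0, 0], [0, 0, 0], [0, 0, 0], [0, 0, 0], [0, 0, 0], [0, 0, 0]], yaw=[-7, -7, -7, -7, -6, 0, 0, 0])

```text
t: 17.22
ee_pos: [590.6, -25.0, 84.7]
orientation: [3.139, -0.098, 0.0]
ft_force: [-2.3, -4.8, 2.3]
width: 18.1
grasp_force: 30.0
```

```bash
python3 -c "
from h import *
avg(6)"
```

```text
Mz [0.298 0.288 0.163 0.241 0.281 0.313]
t17.52 pos [590.6 -25.   84.7] yawy -93.63 F [-2.3 -4.8  1.9] M [-0.927  0.499  0.264] w17.9 g30.0 q6 1.57
```

play_rows(dp=[[0, 0, 0], [0, 0, 0], [0, 0, 0], [0, 0, 0]], yaw=[5, 5, 0, 0])

```text
t: 17.85
ee_pos: [590.6, -24.9, 84.7]
orientation: [3.137, 0.17, 0.0]
ft_force: [-2.5, -4.1, 0.8]
width: 17.8
grasp_force: 30.0
```

```bash
python3 -c "
from h import *
avg(8)"
```

```text
Mz [ 0.063 -0.024  0.053  0.073  0.011  0.037  0.015  0.014]
t18.25 pos [590.6 -24.9  84.7] yawy -83.83 F [-2.2 -4.9  2.1] M [-0.929  0.441  0.03 ] w18.2 g30.0 q6 1.40
```

play_rows(dp=[[0, 0, 0], [0, 0, 0], [0, 0, 0], [0, 0, 0], [0, 0, 0], [0, 0, 0]], yaw=[-7, -7, -5, -2, 0, 0])

```text
t: 18.75
ee_pos: [590.6, -25.1, 84.7]
orientation: [3.114, -0.405, 0.0]
ft_force: [-1.5, -6.2, 1.8]
width: 17.6
grasp_force: 30.0
```

play_rows(dp=[[0, 0, 0], [0, 0, 0], [0, 0, 0], [0, 0, 0], [0, 0, 0]], yaw=[6, 5, 0, 0, 0])

```text
t: 19.17
ee_pos: [590.6, -25.0, 84.7]
orientation: [3.139, -0.105, 0.0]
ft_force: [-1.5, -6.6, 1.5]
width: 17.7
grasp_force: 30.0
```

```bash
python3 -c "
from h import *
avg(10)"
```

```text
Mz [ 0.008  0.01   0.01  -0.032  0.053  0.049 -0.001  0.037  0.044  0.018]
t19.67 pos [590.6 -25.   84.7] yawy -93.83 F [-2.4 -5.2  1.6] M [-1.038  0.48   0.02 ] w17.7 g30.0 q6 1.58
```

play_rows(dp=[[0, 0, 0], [0, 0, 0], [0, 0, 0], [0, 0, 0], [0, 0, 0], [0, 0, 15], [0, 0, 20], [0, 0, 20]], yaw=[0, 0, 0, 0, 0, 0, 0, 0], gripper=0)

```text
t: 20.33
ee_pos: [590.0, -24.2, 139.7]
orientation: [-3.14, 0.104, 0.002]
ft_force: [-0.6, -0.4, -0.6]
width: 67.4
grasp_force: 0.0
```

play_rows(dp=[[-3, 6, 0], [-3, 6, 0], [-3, 6, 0], [-3, 6, 0], [-3, 6, 0], [-3, 6, 0], [-3, 6, 0], [-3, 6, 0]], yaw=[7, 7, 7, 7, 7, 7, 7, 7])

```text
t: 21.0
ee_pos: [566.4, 24.0, 139.7]
orientation: [-2.817, -1.391, -0.001]
ft_force: [-0.3, 0.9, -0.6]
width: 88.1
grasp_force: 0.0
```

play_rows(dp=[[-3, 6, 0], [-3, 6, 0], [-3, 6, 0], [-3, 6, 0], [-3, 6, 0], [-3, 6, 0], [-3, 6, 0], [-3, 6, 0]], yaw=[7, 7, 7, 7, 7, 7, 7, 7])

```text
t: 21.67
ee_pos: [542.4, 72.0, 139.7]
orientation: [1.834, 2.551, 0.001]
ft_force: [0.1, 0.8, 0.1]
width: 87.6
grasp_force: 0.0
```

play_rows(dp=[[-3, 7, 0], [-3, 7, 0], [-3, 7, 0], [-3, 7, 0], [-4, 7, 0], [-4, 7, 0], [0, 0, 0], [0, 0, 0]], yaw=[7, 7, 7, 7, 7, 3, 0, 0])

```text
t: 22.33
ee_pos: [522.5, 113.9, 139.7]
orientation: [0.914, 3.005, 0.0]
ft_force: [0.3, -0.8, 0.6]
width: 88.2
grasp_force: 0.0
```

Run:
```python
from h import *
avg(3)
P=[]
for c in("side","top"):
    p=viewer.get_image(c); u,v=proj(p,np.array([570,40,80])).astype(int); u=min(max(u,80),559)
    P.append(p["pixels"][max(v-65,0):max(v-65,0)+130,u-80:u+80,::-1])
    print(u-80,max(v-65,0),[proj(p,q).round(1).tolist() for q in np.array([[590.5,-24.8,79],[570.5,-24,79],[522,114,79]])])
    r=models.landmark_of(p,"tip_blue"); print([(x["conf"],np.round(x["location"],1)) for x in r[:2]])
cv2.imwrite("pics/c4.png",cv2.resize(np.hstack(P),None,fx=2.5,fy=2.5,interpolation=cv2.INTER_CUBIC))
```

```text
Mz [0.002 0.014 0.006]
t22.48 pos [522.7 113.5 139.7] yawy 56.13 F [ 0.3 -0.   0. ] M [ 0.05  -0.125  0.007] w88.2 g0.0 q6 -0.79
213 161 [[282.6, 210.2], [290.8, 209.7], [317.6, 246.7]]
[(0.6, array([292. , 210.6])), (0.42, array([334.9, 334.9]))]
231 119 [[339.3, 174.6], [339.2, 183.2], [280.4, 205.6]]
[(0.44, array([337.3, 183.2]))]
```

View pics/c4.png

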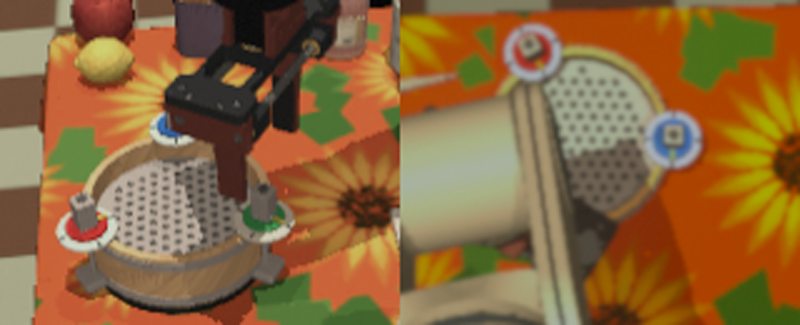

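play_rows(dp=[[-0.5, 0.6, -18], [0, 0, -18], [0, 0, -13], [0, 0, -6], [0, 0, 0], [0, 0, 0]], yaw=[0, 0, 0, 0, 0, 0])

```text
t: 23.18
ee_pos: [522.1, 114.1, 84.8]
orientation: [-0.913, -3.006, 0.0]
ft_force: [-0.7, 0.6, 0.6]
width: 87.7
grasp_force: 0.0
```

play_rows(dp=[[0, 0, 0], [0, 0, 0], [0, 0, 0], [0, 0, 0], [0, 0, 0], [0, 0, 0], [0, 0, 0], [0, 0, 0]], yaw=[0, 0, 0, 0, 0, 0, 0, 0], gripper=1)

```text
t: 23.85
ee_pos: [522.0, 114.2, 84.7]
orientation: [0.913, 3.006, 0.0]
ft_force: [0.4, 0.1, -0.1]
width: 37.9
grasp_force: 0.0
```

play_rows(dp=[[0, 0, 0], [0, 0, 0], [0, 0, 0], [0, 0, 0], [0, 0, 0]], yaw=[0, 0, 0, 0, 0])

```text
t: 24.27
ee_pos: [521.9, 114.1, 84.6]
orientation: [-0.913, -3.006, 0.0]
ft_force: [0.0, -0.9, 0.2]
width: 18.1
grasp_force: 29.7
```

```bash
python3 -c "
from h import *
avg(8)"
```

```text
Mz [-0.063  0.032 -0.028 -0.024  0.019 -0.027 -0.008 -0.024]
t24.67 pos [521.9 114.1  84.6] yawy 56.22 F [ 0.1 -1.1  0.2] M [-0.155 -0.114 -0.015] w18.1 g29.7 q6 -0.79
```

play_rows(dp=[[0, 0, 0], [0, 0, 0], [0, 0, 0], [0, 0, 0], [0, 0, 0], [0, 0, 0], [0, 0, 0], [0, 0, 0]], yaw=[-7, -7, -7, -7, -7, -7, -7, -7])

```text
t: 25.33
ee_pos: [520.9, 113.4, 84.6]
orientation: [-2.222, -2.22, 0.004]
ft_force: [-4.1, -5.3, 5.0]
width: 17.6
grasp_force: 30.0
```

play_rows(dp=[[0, 0, 0], [0, 0, 0], [0, 0, 0], [0, 0, 0], [0, 0, 0], [0, 0, 0], [0, 0, 0], [0, 0, 0]], yaw=[-7, -7, -7, -7, -6, 0, 0, 0])

```text
t: 26.0
ee_pos: [520.1, 113.6, 84.6]
orientation: [-2.77, -1.481, 0.006]
ft_force: [-5.4, -3.0, 5.8]
width: 17.6
grasp_force: 30.0
```

```bash
python3 -c "
from h import *
avg(6)"
```

```text
Mz [0.288 0.314 0.311 0.326 0.322 0.356]
t26.30 pos [520.1 113.6  84.6] yawy -33.71 F [-6.  -3.5  5.9] M [-0.591  0.941  0.32 ] w17.5 g30.0 q6 0.78
```

play_rows(dp=[[0, 0, 0], [0, 0, 0], [0, 0, 0], [0, 0, 0]], yaw=[5, 5, 0, 0])

```text
t: 26.63
ee_pos: [520.3, 113.5, 84.6]
orientation: [-2.63, -1.718, 0.006]
ft_force: [-5.0, -4.3, 4.8]
width: 18.0
grasp_force: 30.0
```

```bash
python3 -c "
from h import *
avg(8)"
```

```text
Mz [0.213 0.18  0.299 0.246 0.225 0.227 0.227 0.252]
t27.03 pos [520.3 113.5  84.6] yawy -23.73 F [-4.8 -3.9  5.3] M [-0.756  0.798  0.233] w17.7 g30.0 q6 0.61
```

play_rows(dp=[[0, 0, 0], [0, 0, 0], [0, 0, 0], [0, 0, 0], [0, 0, 0], [0, 0, 0], [0, 0, 0], [0, 0, 0]], yaw=[-7, -7, -7, -7, -7, -5, -1, 0])

```text
t: 27.7
ee_pos: [519.6, 114.1, 84.6]
orientation: [-3.066, -0.685, 0.007]
ft_force: [-6.3, -0.3, 7.2]
width: 18.1
grasp_force: 30.0
```

play_rows(dp=[[0, 0, 0], [0, 0, 0], [0, 0, 0], [0, 0, 0], [0, 0, 0], [0, 0, 0], [0, 0, 0], [0, 0, 0]], yaw=[7, 7, 7, 7, 3, 0, 0, 0])

```text
t: 28.37
ee_pos: [520.1, 113.6, 84.6]
orientation: [-2.77, -1.48, 0.006]
ft_force: [-5.0, -3.2, 5.5]
width: 17.9
grasp_force: 29.9
```

```bash
python3 -c "
from h import *
avg(12)"
```

```text
Mz [0.05  0.08  0.054 0.103 0.053 0.045 0.064 0.037 0.046 0.027 0.086 0.053]
t28.97 pos [520.1 113.6  84.6] yawy -33.76 F [-5.4 -3.1  6.4] M [-0.633  0.917  0.058] w17.7 g29.9 q6 0.78
```

play_rows(dp=[[0, 0, 0], [0, 0, 0], [0, 0, 0], [0, 0, 0], [0, 0, 0], [0, 0, 0], [0, 0, 0], [0, 0, 0]], yaw=[-7, -7, -7, -7, -4, -2, -1.5, 0])

```text
t: 29.63
ee_pos: [519.6, 114.2, 84.6]
orientation: [-3.09, -0.564, 0.007]
ft_force: [-6.7, -0.1, 7.4]
width: 17.5
grasp_force: 30.0
```

play_rows(dp=[[0, 0, 0], [0, 0, 0], [0, 0, 0], [0, 0, 0], [0, 0, 0], [0, 0, 0], [0, 0, 0], [0, 0, 0]], yaw=[7, 7, 7, 7, 6, 1.5, 0, 0])

```text
t: 30.3
ee_pos: [520.1, 113.6, 84.6]
orientation: [-2.77, -1.48, 0.006]
ft_force: [-5.8, -2.6, 6.3]
width: 17.9
grasp_force: 29.9
```

```bash
python3 -c "
from h import *
avg(12)"
```

```text
Mz [ 0.004  0.001  0.002  0.027  0.033  0.004 -0.029 -0.046  0.006  0.009
  0.015  0.046]
t30.90 pos [520.1 113.6  84.6] yawy -33.77 F [-5.4 -3.5  6.3] M [-0.621  0.923  0.006] w18.0 g29.9 q6 0.78
```

play_rows(dp=[[0, 0, 0], [0, 0, 0], [0, 0, 0], [0, 0, 0], [0, 0, 0], [0, 0, 15], [0, 0, 20], [0, 0, 20]], yaw=[0, 0, 0, 0, 0, 0, 0, 0], gripper=0)

```text
t: 31.57
ee_pos: [521.5, 114.1, 139.8]
orientation: [-2.771, -1.48, 0.002]
ft_force: [0.2, -0.1, 0.7]
width: 67.9
grasp_force: 0.0
```

play_rows(dp=[[0, 0, 40], [0, 0, 40], [0, -35, 20], [0, -40, 0], [0, -40, 0], [0, -40, 0], [0, -40, 0], [0, -40, 0]], yaw=[0, 0, 0, 0, 0, 0, 0, 0])

```text
t: 32.23
ee_pos: [521.7, -122.6, 239.9]
orientation: [2.77, 1.481, 0.001]
ft_force: [0.8, -0.3, 0.2]
width: 88.0
grasp_force: 0.0
```

play_rows(dp=[[0, -40, 0], [0, -40, 0], [-20, -35, 0], [-20, -35, 0], [-20, -30, 0], [0, 0, 0], [0, 0, 0], [0, 0, 0]], yaw=[0, 0, 0, 0, 0, 0, 0, 0])

```text
t: 32.9
ee_pos: [462.0, -300.7, 239.6]
orientation: [-2.771, -1.479, -0.001]
ft_force: [0.7, 0.7, -0.2]
width: 88.2
grasp_force: 0.0
```

Run:
```python
from h import *
st()
ax={"red":(676.6,104.2,-153.8),"blue":(590.5,-24.8,176.2),"green":(521.5,114,56.2)}
for c in("top","side"):
    p=viewer.get_image(c); save(p,c+"9.png")
    for n,(x,y,a) in ax.items():
        L=[onplane(p,q["location"],79)[:2]-(x,y) for q in models.landmark_of(p,"tip_"+n)[:1]]
        print(c,n,"want",a,[(round(np.degrees(np.arctan2(d[1],d[0])),0),np.hypot(*d).round(1)) for d in L])
t=cv2.imread("pics/top9.png")[115:225,250:365]; s=cv2.imread("pics/side9.png")[180:290,225:340]
cv2.imwrite("pics/c9.png",cv2.resize(np.hstack([t,s]),None,fx=3.4,fy=3.4,interpolation=cv2.INTER_CUBIC))
```

```text
t32.90 pos [ 462.  -300.7  239.6] yawy -33.82 F [ 0.7  0.7 -0.2] M [ 0.038 -0.08   0.051] w88.2 g0.0 q6 -0.01
top red want -153.8 [(np.float64(-179.0), np.float64(10.1))]
top blue want 176.2 [(np.float64(166.0), np.float64(16.3))]
top green want 56.2 [(np.float64(65.0), np.float64(25.4))]
side red want -153.8 [(np.float64(-148.0), np.float64(30.3))]
side blue want 176.2 [(np.float64(165.0), np.float64(27.7))]
side green want 56.2 [(np.float64(40.0), np.float64(27.1))]
```

View pics/c9.png

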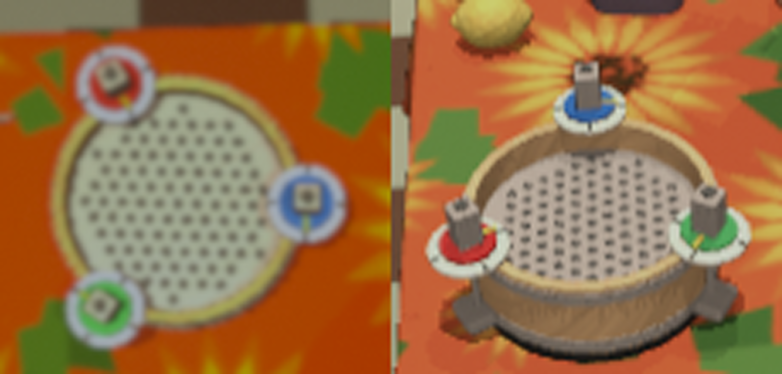

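```bash
python3 -c "
from h import *
print(ticket.close_job())"
```

```text
the job is handed in; nothing more can be done
None
```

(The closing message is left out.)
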